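Centre the porcelain owl on its plinth

ROBOT

A 6-joint arm with a two-finger parallel gripper is mounted at the origin on the work surface. World frame = base frame: x ahead of the robot, y to its left, z up, the work surface at z = 0. Lengths are in m, angles in rad, forces in N, time in s.
With the tool pointing down it reaches from about 0.375 to 0.975 m from the base axis. Payload 3.8 kg.
Tool frame: the origin (TCP) lies midway between the tips of the shut fingers; the grasp point (between the pads) lies 19 mm behind it; z points along the fingers, y is the line along which they close (so a half turn about z gives the same grasp; the last joint's range is limited). The gripper opens to 88 mm and grips with 3 to 60 N. Pads are 18 mm wide; open, the fingers measure 123 mm over their backs; the gripper's body (75 mm by 187 mm) begins 45 mm behind the grasp point.
Start: joints at [1.228, 0.264, 1.604, -0, 1.274, -0.037], TCP at [0.203, 0.644, 0.239] pointing down, gripper open.
Joint ranges: [-2.63, 2.63], [-0.94, 2.18], [0.31, 2.57], [-1.31, 4.45], [0, 2.66], [-2.55, 2.55]. Speed limits (rad/s): [2.57, 2.57, 3.14, 3.14, 3.14, 3.14].

INTERFACE

Orientations are given as a rotation vector (axis times angle).
In Python, from cell import manip, inverse_kinematics, cams, order gives the robot as it stands. Calls block until the motion is done:
- manip.move_pose(position, orientation): joint-space move of the TCP to a pose.
- manip.move_linear(position, rate=0.15, rot=None): straight line of the TCP; rot=None keeps the orientation; rate is the mean speed in m/s.
- manip.set_joints(angles): joint-space move.
- manip.set_gripper(opening, force=None): finger opening in m; force is the grip in N (None keeps the last); returns when the fingers have stopped.
- manip.dwell(seconds).
- inverse_kinematics(position, orientation): joint angles nearest the present ones, or None.
- manip.state(): the state.
- cams.capture(name): name is "side" or "top" or "wrist"; returns a dict with "image" (480x640x3 uint8, blue, green, red), "z_map" (480x640 float32, m along the optical axis (not along the pixel's ray), 0 where there is no reading), "intrinsics" (3x3 intrinsics, pixels), "position" and "orientation" of the camera in the world; the wrist camera has in their place "T_tool_cam" (4x4, takes a point from camera to tool coordinates, whose origin is the TCP and whose axes are the flange's). Camera axes: x right, y down, z forward; pixel columns grow to the right and rows downward; lengths in m; the calibration is good to about 2 mm. A picture is of the moment at which its call begins: read the wrist's pose just before it.
A pose or a line that the arm cannot do raises manip.IKError and nothing moves.
- order.close_job(): hands the job in; it is judged then, once.
The state is a dict: "clock": time; "joint_pos": joint angles; "joint_velocities": joint speeds; "tau": joint torques, N m; "tool_pos": TCP position; "tcp_rot": TCP orientation; "contact_force": force on the tool from outside, world axes, zero at the start; "moment": the same for the moment, N m; "gripper_width": finger opening in m; "grasp_force": force on a finger pad.
Only numpy, scipy, OpenCV 4.12 (cv2) and the standard library are available. Lean on these libraries where they do the work, as an engineer would, in place of code of your own. Each camera call takes 0.05 s, during which the arm holds its last target. There are 200 camera calls.

TASK

Of the two little porcelain owls on round wooden plinths, one has ended up off-centre, near the edge of its plinth. With light touches of the fingertips, push it back to the middle of its plinth, as its twin stands, without knocking it over or off; never pinch it or lift it. Leave both plinths, the twin and everything else where they are.

Things in the scene. Friction and masses are not known exactly. Their poses are not given: they have to be found in the camera images.
- owl: The owl to be centred: white porcelain, 55 mm tall, 50 to 95 g, round. Its foot, a disc 32 mm across from 3 to 12 mm up (26 mm flat beneath), is its widest part; all above is within 15 mm of its axis. Slides if pushed low at the foot, tips if pushed hard or high. Origin: centre of its underside, z up, face to -x. Starts 16 to 25 mm off the middle of stand, any direction.
- stand: The plinth under that owl: dark turned-wood round plinth, 84 mm in diameter, 36 mm high, flat top with no rim, 0.6 kg, standing loose on the dresser. Origin: centre of its underside, its z axis is the axis of the plinth (top centre 36 mm up).
- twin: The identical twin owl, already standing in the middle of its own plinth; leave it alone. Origin: centre of its underside.
- twin_stand: The twin's plinth, the same size; leave it alone. Origin: centre of its underside.
- rollon: Bystander: chrome roll-on shaped like a pocket lighter, 14 x 36 x 57 mm, standing on the dresser. Origin: centre of its underside.
- dish: Bystander: low terracotta dish of coins, 92 mm in diameter, 22 mm high. Origin: centre of its underside.

How it is judged:
On the way:
1. the owl is pushed to the middle of its plinth (horizontal distance between owl and stand below 0.006 m and angle between owl's own z axis and vertical below 0.1 rad), for 0.2 s.
At the end, for the whole second after the job is handed in: The owl stands still and upright on its plinth, its axis within 6 mm of the plinth's axis; both plinths are within 15 mm of where they began and the twin still stands centred on its own (horizontal distance between owl and stand below 0.006 m and angle between each of owl, twin's own z axis and vertical below 0.08 rad and z of owl in the frame of stand between 0.033 and 0.039 m and linear speed of owl below 0.02 m/s and angle between stand's own z axis and vertical below 0.05 rad and distance of each of stand, twin_stand from where it was at the start of the episode below 0.015 m and horizontal distance between twin and twin_stand below 0.006 m); the robot touches nothing.
It fails at once if the owl is lifted off its plinth (more than 10 mm) (z of owl in the frame of stand above 0.046 m).
It fails at once if the owl falls off its plinth or is knocked over (leans more than about 35 degrees) (height (world z) of owl below 0.028 m or angle between owl's own z axis and vertical above 0.6 rad).
It fails at once if the owl is pinched or struck hard (more than 12 N) (contact force between the arm and owl above 12 N).
It fails at once if a plinth is shoved more than 15 mm or the twin moved more than 8 mm (distance of any of stand, twin_stand from where it was at the start of the episode above 0.015 m or distance of twin from where it was at the start of the episode above 0.008 m).
It fails at once if the roll-on or the coin dish is moved more than 20 mm (distance of any of rollon, dish from where it was at the start of the episode above 0.02 m).
It also fails if it takes over 48 s, if anything falls off the work surface, if the arm or the gripper's body presses on something with over 40 N, if the wrist force passes 120 N, or if a joint passes its speed limit or range.

## Working session

There is one attempt and no reset: what is moved stays moved. The work goes in short steps, each a Python script; the robot and the scene stay as the last script left them, time stands still between calls to the robot, and variables do not carry over. Pictures are saved under pics/ and viewed, at most 10 in all, crops included, and the job is handed in when it is done.

```bash
mkdir -p pics; ls
cat > h.py <<'E'
import numpy as np, cv2
from scipy.spatial.transform import Rotation as R
from cell import manip, inverse_kinematics, cams, order
def cloud(name):
    s=manip.state(); c=cams.capture(name)
    z=c["z_map"]; K=np.array(c["intrinsics"]); v,u=np.mgrid[:480,:640]
    p=np.stack([(u-K[0,2])/K[0,0]*z,(v-K[1,2])/K[1,1]*z,z],-1)
    if name=="wrist":
        T=np.array(c["T_tool_cam"]); p=p@T[:3,:3].T+T[:3,3]
        p=p@R.from_rotvec(s["tcp_rot"]).as_matrix().T+np.array(s["tool_pos"])
    else:
        o=np.array(c["orientation"]); M=o if o.shape==(3,3) else R.from_rotvec(o).as_matrix()
        p=p@M.T+np.array(c["position"])
    p[z==0]=np.nan
    return c["image"],p
E
python3 - <<'E'
from h import *
print(manip.state())
c=cams.capture("top");print(c["position"],c["orientation"])
a,p=cloud("top");b,q=cloud("side")
cv2.imwrite("pics/1.png",a);cv2.imwrite("pics/2.png",b)
np.savez("s0.npz",a=a,p=p,b=b,q=q)
E
```

```text
pics
{'clock': 0.0, 'joint_pos': array([ 1.22810606e+00,  2.64743242e-01,  1.60534486e+00, -2.91963871e-05,
        1.27368760e+00, -3.68791655e-02]), 'joint_velocities': array([ 0.00015943, -0.00183704,  0.00095105, -0.00086777,  0.00044484,
       -0.000831  ]), 'tau': array([ 2.28299714e-04, -5.02146041e+01, -3.56861079e+01,  7.29293120e-02,
        2.98686291e-02, -1.61781345e-04]), 'tool_pos': array([0.2029836 , 0.64302737, 0.23741041]), 'tcp_rot': array([-0.47842516, -3.10455909,  0.00337541]), 'contact_force': array([-0.79368728,  0.03615183,  0.57734818]), 'moment': array([ 0.0051738 , -0.04674724,  0.0328632 ]), 'grasp_force': 0.0, 'gripper_width': 0.08799712263108328}
[0.51127914 0.00502979 0.69739084] [-2.15646577  2.15618074 -0.14924124]
```

View pics/1.png

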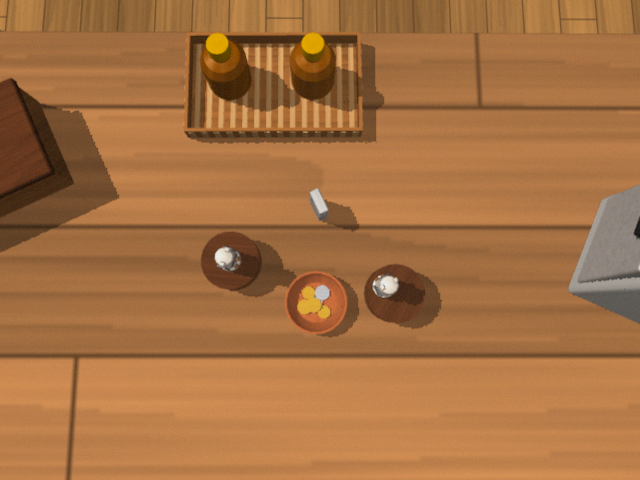

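View pics/2.png

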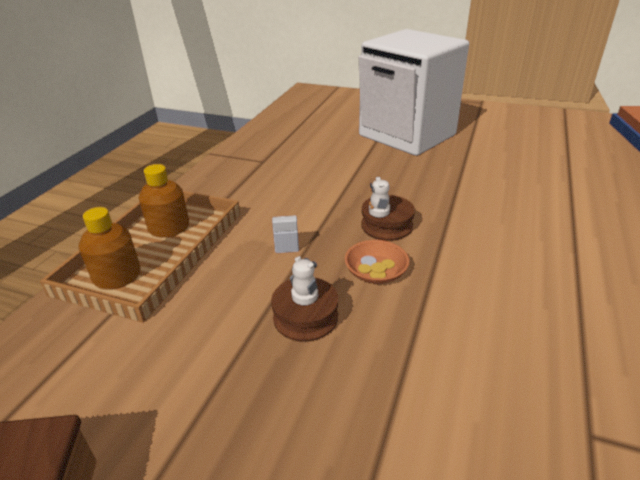

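The top view shows plinths at about (231,261) and (394,294). The right-hand owl, at (386,286), is off towards the upper left, and the left-hand owl looks centred. I'll measure both to confirm.

```bash
cat >> h.py <<'E'
from scipy.optimize import least_squares
def circ(P,r):
    f=lambda c:np.hypot(*(P-c).T)-r
    s=least_squares(f,np.median(P,0),loss="soft_l1",f_scale=.001); return s.x,np.abs(f(s.x)).mean()
def measure(p,img,c0):
    P=p.reshape(-1,3); C=img.reshape(-1,3).astype(int)
    m=(np.hypot(P[:,0]-c0[0],P[:,1]-c0[1])<.055); P=P[m]; C=C[m]
    white=(C.min(1)>90)&(P[:,2]>.036)
    top=P[(P[:,2]>.030)&(P[:,2]<.041)]
    (cx,cy),r=cv2.minEnclosingCircle(top[:,:2].astype(np.float32)) 
    O=P[P[:,2]>.046]
    out={"top_z":np.median(top[:,2]),"stand":(cx,cy),"r":r,"nO":len(O),"zmax":O[:,2].max() if len(O) else 0}
    for lo,hi in((.041,.050),(.05,.06),(.06,.07),(.07,.08),(.08,.095)):
        s=P[(P[:,2]>lo)&(P[:,2]<hi)]
        if len(s)>5: out[lo]=(len(s),s[:,:2].mean(0).round(4),s[:,:2].min(0).round(4),s[:,:2].max(0).round(4))
    return out
E
python3 - <<'E'
from h import *
d=np.load("s0.npz");p=d["p"]
for n,u,v in(("L",231,261),("R",394,294),("dish",316,302),("roll",319,204)):
    print(n,p[v,u])
for n,(u,v) in(("L",(231,280)),("R",(400,305))):
    c=p[v,u][:2]
    m=measure(p,d["a"],c)
    for k in m: print(k,m[k])
    P=p.reshape(-1,3);P=P[np.hypot(*(P[:,:2]-m["stand"]).T)<.05]
    q=d["q"].reshape(-1,3)
    m=measure(d["q"],d["b"],m["stand"])
    for k in m: print("  side",k,m[k])
E
```

```text
L [0.56683575 0.1107793  0.08621931]
R [ 0.52430695 -0.11359338  0.03584559]
dish [ 0.51310081 -0.00271929  0.01050354]
roll [ 0.6502697  -0.00655449  0.05751676]
top_z 0.03585697249523134
stand (0.5706050395965576, 0.1213487982749939)
r 0.04196513071656227
nO 477
zmax 0.0955558131191635
0.041 (42, array([0.5666, 0.1122]), array([0.5566, 0.1055]), array([0.5831, 0.1288]))
0.05 (41, array([0.5675, 0.1097]), array([0.5568, 0.1042]), array([0.5835, 0.1193]))
0.06 (64, array([0.5689, 0.1176]), array([0.5567, 0.1076]), array([0.5892, 0.1345]))
0.07 (12, array([0.5715, 0.1171]), array([0.5573, 0.1065]), array([0.5874, 0.1255]))
0.08 (330, array([0.5714, 0.1189]), array([0.559 , 0.1047]), array([0.5844, 0.1344]))
  side top_z 0.03480049158538423
  side stand (0.5743527412414551, 0.12308277934789658)
  side r 0.04285607486963272
  side nO 906
  side zmax 0.09375893245254874
  side 0.041 (196, array([0.5711, 0.1319]), array([0.5585, 0.1162]), array([0.5898, 0.1388]))
  side 0.05 (120, array([0.5698, 0.1312]), array([0.5585, 0.1095]), array([0.5904, 0.1366]))
  side 0.06 (222, array([0.5715, 0
[... 788 characters left out ...]
2 , -0.1093]), array([ 0.551 , -0.0827]))
  side top_z 0.03467238603484618
  side stand (0.5280053615570068, -0.11545373499393463)
  side r 0.043983541429042816
  side nO 565
  side zmax 0.09319786093054977
  side 0.041 (129, array([ 0.5347, -0.0863]), array([ 0.5214, -0.1035]), array([ 0.5522, -0.079 ]))
  side 0.05 (90, array([ 0.5366, -0.0855]), array([ 0.5236, -0.0969]), array([ 0.5524, -0.0787]))
  side 0.06 (127, array([ 0.535 , -0.0863]), array([ 0.5231, -0.1031]), array([ 0.5499, -0.0804]))
  side 0.07 (83, array([ 0.5356, -0.088 ]), array([ 0.5247, -0.0974]), array([ 0.5526, -0.0821]))
  side 0.08 (193, array([ 0.5373, -0.0907]), array([ 0.5249, -0.1047]), array([ 0.5533, -0.0806]))
```

The right-hand owl is the displaced one: offset about (+10.5, +20) mm, or 22 mm, which fits the stated range. The left-hand owl is centred. Next I'll move over it with tool x along the push direction and take a wrist view.

```bash
cat >> h.py <<'E'
def toolrot(d,s):  # tool z down, tool x = s*d
    d=np.array([*d,0.])/np.hypot(*d); x=s*d; z=np.array([0,0,-1.]); y=np.cross(z,x)
    return R.from_matrix(np.c_[x,y,z]).as_rotvec()
E
python3 - <<'E'
from h import *
d=np.load("s0.npz");p=d["p"]; m=(p[...,2]>.1); m[:,560:]=0
for a in(slice(0,150),slice(150,560)): 
    P=p[:,a][m[:,a]]; print(P.max(0),P.min(0))
print(np.array(cams.capture("wrist")["T_tool_cam"]).round(3).tolist())
dd=np.array([.5254-.536,-.1154+.0955])
for s in(1,-1):
    print(s,inverse_kinematics([.54,-.1,.26],toolrot(dd,s)),inverse_kinematics([.55,-.07,.045],toolrot(dd,s)))
E
```

```text
Traceback (most recent call last):
ValueError: zero-size array to reduction operation maximum which has no identity
```

Run:
```python
from h import *
p=np.load("s0.npz")["p"]; print(p[150,15],p[45,217],np.nanmax(p[...,2][:,:560]))
print(np.array(cams.capture("wrist")["T_tool_cam"]).round(3).tolist())
dd=np.array([.5254-.536,-.1154+.0955])
for s in(1,-1):
    print(s,inverse_kinematics([.54,-.1,.26],toolrot(dd,s)),inverse_kinematics([.55,-.07,.045],toolrot(dd,s)))
```

```text
[0.72251891 0.41612056 0.07505026] [0.85832766 0.1322886  0.11084338] 0.11401080163010602
[[0.001, -0.958, -0.288, 0.074], [1.0, 0.001, 0.001, -0.002], [-0.001, -0.288, 0.958, -0.146], [0.0, 0.0, 0.0, 1.0]]
1 None None
-1 [-0.22846659  0.01275503  1.84847784  0.          1.28035978  0.26096895] [-0.17151769  0.23725729  2.02974123  0.          0.87459413  0.31791785]
```

Run:
```python
from h import *
dd=np.array([.5254-.536,-.1154+.0955])
r=toolrot(dd,-1)
manip.move_pose([.534,-.100,.20],r); manip.set_gripper(.018)
manip.dwell(.3)
s=manip.state();print(s["clock"],s["tool_pos"],s["gripper_width"])
a,p=cloud("wrist");cv2.imwrite("pics/3.png",a);np.savez("s1.npz",a=a,p=p)
m=measure(p,a,(.5254,-.1154))
for k in m: print(k,m[k])
```

```text
4.475 [ 0.5340114  -0.10001564  0.19998858] 0.017651058421685042
top_z 0.035746374031915135
stand (0.5254868268966675, -0.11681123822927475)
r 0.042396631091833115
nO 55463
zmax 0.30516403583435536
0.041 (118, array([ 0.541 , -0.0882]), array([ 0.5204, -0.1046]), array([ 0.5517, -0.0829]))
0.05 (107, array([ 0.5443, -0.0911]), array([ 0.5239, -0.1087]), array([ 0.5524, -0.0823]))
0.06 (176, array([ 0.535 , -0.0885]), array([ 0.521 , -0.1099]), array([ 0.5493, -0.083 ]))
0.07 (29, array([ 0.5407, -0.0892]), array([ 0.5282, -0.0979]), array([ 0.5515, -0.0848]))
0.08 (973, array([ 0.5376, -0.0967]), array([ 0.5227, -0.1117]), array([ 0.5526, -0.0837]))
```

View pics/3.png

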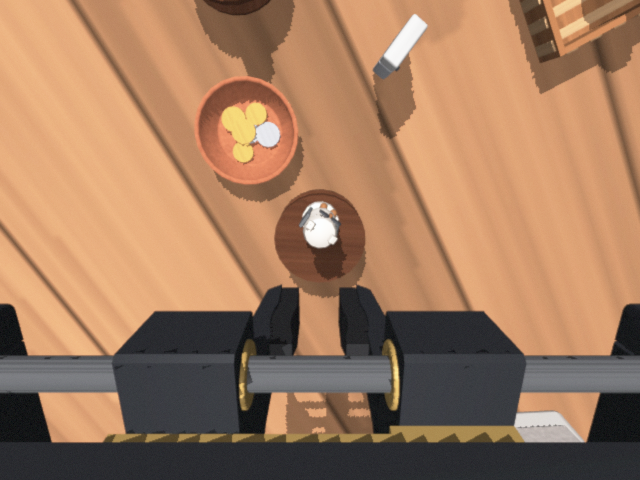

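The picture shows the owl at (320,225) on the plinth at (320,235), with the fingers below at y≈320. The image's vertical axis is the push line and the owl sits laterally on it, so the direction is right. I'll descend behind the owl, on the dish side, and push in small steps with the cradle-opened fingers.

```bash
cat >> h.py <<'E'
def at(S,d,dist,z): return [S[0]-d[0]*dist,S[1]-d[1]*dist,z]
E
python3 - <<'E'
from h import *
S=np.array([.5255,-.1161]); O=np.array([.537,-.0968]); d=(S-O)/np.linalg.norm(S-O); off=np.linalg.norm(S-O)
r=toolrot(d,-1); print(d,off)
manip.move_pose(at(S,d,off+.047,.15),r)
manip.move_linear(at(S,d,off+.047,.042),rate=.08)
manip.dwell(.2); f0=manip.state()["contact_force"]; print(manip.state()["tool_pos"],f0)
for x in np.arange(off+.034,.0311,-.004):
    manip.move_linear(at(S,d,x,.042),rate=.025); s=manip.state()
    print(round(x*1000,1),s["tool_pos"].round(4),(s["contact_force"]-f0).round(2),round(s["clock"],2))
manip.dwell(.2)
a,p=cloud("wrist");cv2.imwrite("pics/4.png",a);b,q=cloud("top");cv2.imwrite("pics/5.png",cv2.resize(b[200:360,260:480],None,fx=3,fy=3))
np.savez("s2.npz",a=a,p=p,b=b,q=q)
E
```

```text
[-0.51187507 -0.8590599 ] 0.02246641938538497
[ 0.56142094 -0.05646577  0.04248953] [-0.41527737  0.12083091 -0.59205393]
56.5 [ 0.5544 -0.0677  0.042 ] [ 0.26  0.45 -0.33] 7.28
52.5 [ 0.5523 -0.0711  0.042 ] [ 0.98 -0.06  0.36] 7.59
48.5 [ 0.5502 -0.0746  0.042 ] [-0.21  0.22  1.45] 7.9
44.5 [ 0.5482 -0.0781  0.042 ] [ 0.8  -0.13  0.84] 8.21
40.5 [ 0.5461 -0.0815  0.042 ] [ 0.36 -0.43  0.35] 8.52
36.5 [ 0.5441 -0.0849  0.042 ] [ 0.85 -0.08  0.32] 8.82
32.5 [ 0.542  -0.0884  0.042 ] [ 0.91 -0.82  0.89] 9.13
```

View pics/4.png

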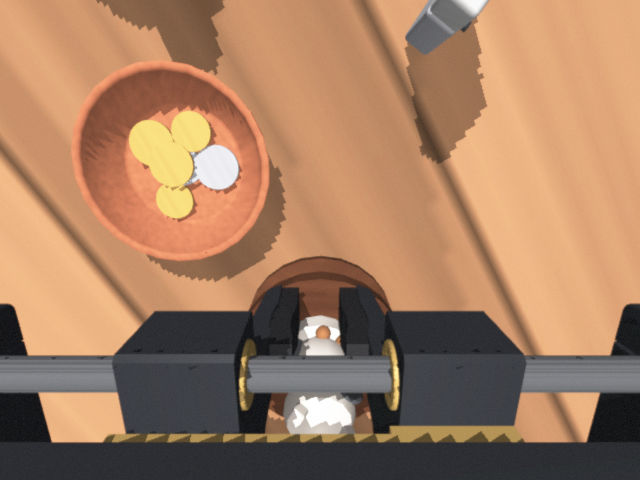

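The wrist view shows the owl upright between the fingertips, with the foot rim at about (325,320). I'll locate the foot rim numerically to get the remaining distance.

Run:
```python
from h import *
D=np.load("s2.npz");S=np.array([.5255,-.1161]);d=np.array([-.51187507,-.8590599]);n=np.array([-d[1],d[0]])
def rep(name,img,P,box):
    u0,u1,v0,v1=box; P=P[v0:v1,u0:u1].reshape(-1,3);C=img[v0:v1,u0:u1].reshape(-1,3).astype(int)
    for lo,hi in((.04,.052),(.052,.064),(.064,.078),(.078,.093)):
        m=(C.min(1)>70)&(np.ptp(C,axis=1)<60)&(P[:,2]>lo)&(P[:,2]<hi)&(np.hypot(*(P[:,:2]-S).T)<.05)
        Q=P[m]; 
        if len(Q)>3:
            a=(Q[:,:2]-S)@-d*1000;b=(Q[:,:2]-S)@n*1000
            print(name,lo,len(Q),"along",np.percentile(a,[2,50,98]).round(1),"lat",np.percentile(b,[2,50,98]).round(1))
rep("wrist",D["a"],D["p"],(290,352,285,440))
rep("top",D["b"],D["q"],(340,450,240,350))
P=D["q"];w=P[240:350,340:450].reshape(-1,3)
```

```text
wrist 0.04 675 along [17.9 22.3 24.5] lat [-8.4 -1.2  9.3]
wrist 0.052 540 along [18.1 21.1 22.4] lat [-7.3  1.   9.8]
wrist 0.064 102 along [20.5 21.5 22.4] lat [-5.1  0.6 10.1]
wrist 0.078 2446 along [ 6.8 14.8 19.8] lat [-9.2  1.3 11.4]
```

View pics/5.png

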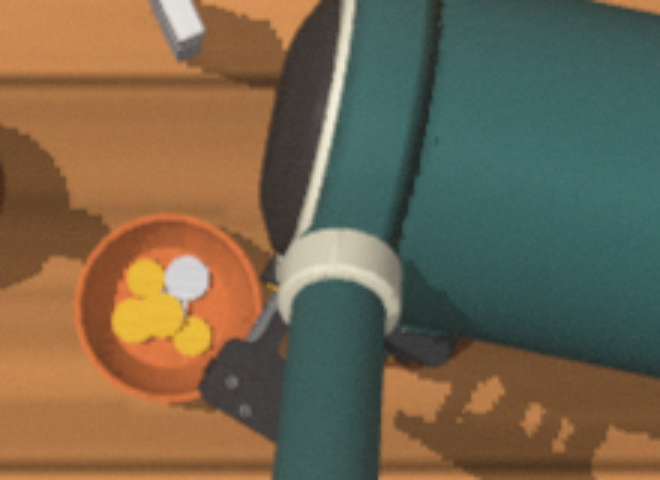

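The arm hides the scene from the top camera. The wrist view puts the foot's back rim at 24.5 mm, so the owl's centre is about 8.5–9 mm short, which agrees with the finger geometry. I'll push on, back off along the same line, rise and measure.

Run:
```python
from h import *
S=np.array([.5255,-.1161]);d=np.array([-.51187507,-.8590599]);n=np.array([-d[1],d[0]])
r=toolrot(d,-1)
for x in(.029,.0260,.0235):
    manip.move_linear(at(S,d,x,.042),rate=.02)
manip.dwell(.2); print(manip.state()["contact_force"].round(2))
manip.move_linear(at(S,d,.060,.042),rate=.05)
manip.move_linear(at(S,d,.060,.15),rate=.15)
manip.move_pose(at(S,d,.005,.20),r); manip.dwell(.3)
s=manip.state();print(s["clock"])
a,p=cloud("wrist");cv2.imwrite("pics/6.png",a[120:360,160:480]);np.savez("s3.npz",a=a,p=p)
for nm,f in(("before","s1.npz"),("now","s3.npz")):
    D=np.load(f);P=D["p"];P=P[np.hypot(P[...,0]-S[0],P[...,1]-S[1])<.06]
    t=P[(P[:,2]>.031)&(P[:,2]<.04)]; (cx,cy),rr=cv2.minEnclosingCircle(t[:,:2].astype(np.float32))
    c=np.array([cx,cy]); print(nm,"stand",c.round(4),rr)
    for lo,hi in((.041,.050),(.05,.064),(.064,.08),(.08,.087),(.087,.095)):
        Q=P[(P[:,2]>lo)&(P[:,2]<hi)]
        A=(Q[:,:2]-c)@-d*1000;b=(Q[:,:2]-c)@n*1000
        print(lo,len(Q),"along",np.percentile(A,[1,50,99]).round(1),"lat",np.percentile(b,[1,50,99]).round(1))
```

```text
[-0.38 -1.26 -0.64]
12.9833
before stand [ 0.5255 -0.1168] 0.042396631091833115
0.041 118 along [22.9 33.7 36.7] lat [-15.2  -3.3  14.5]
0.05 155 along [18.4 32.9 37.1] lat [-16.4   1.8  15.2]
0.064 157 along [17.6 30.7 35.3] lat [-17.2  -8.6  14.1]
0.08 246 along [ 8.7 30.7 37.6] lat [-13.2   1.6  14.1]
0.087 727 along [10.6 21.7 32.3] lat [-11.4  -0.2  11.3]
now stand [ 0.5261 -0.1169] 0.042255304753780365
0.041 122 along [ 1.8 12.4 15.8] lat [-15.5  -3.3  15. ]
0.05 174 along [-1.3 11.9 16.4] lat [-16.2   1.7  14.7]
0.064 175 along [-2.8  9.7 14.5] lat [-17.1  -7.2  14. ]
0.08 225 along [-8.3 10.2 16.6] lat [-13.1   1.5  13.9]
0.087 732 along [-10.3   1.   14.4] lat [-11.3  -0.3  11.3]
```

View pics/6.png

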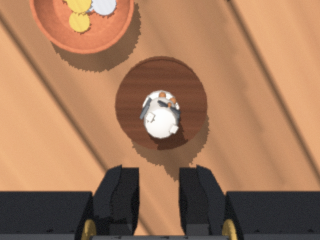

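The owl stands upright on the middle of its plinth: the foot rim is at 15.8 mm against a radius of 16, lateral error is about 0.3 mm, and the plinth has moved less than 1 mm. The arm is clear, so I'm handing in.

```bash
python3 -c "
from h import *
print(order.close_job())"
```

```text
the job is handed in; nothing more can be done
None
```

The owl is upright and back at the middle of its plinth, within about 1 mm by the wrist camera; its plinth moved less than 1 mm, the arm ended clear of everything, and the job is handed in (no verdict was shown).

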